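Stow the brass bushing and roll the store shut

ROBOT

A 6-joint arm with a two-finger parallel gripper is mounted at the origin on the work surface. World frame = base frame: x ahead of the robot, y to its left, z up, the work surface at z = 0. Lengths are in m, angles in rad, forces in N, time in s.
With the tool pointing down it reaches from about 0.4 to 0.825 m from the base axis. Payload 7 kg.
Tool frame: the origin (TCP) lies at the very end of the fingers, on their centre line; the grasp point (between the pads) lies arm.grip_point_offset behind it (arm.grip_point_offset is the distance from the TCP to the grasp point, in m); z points along the fingers, y is the line along which they close (so a half turn about z gives the same grasp; the last joint's range is limited). The gripper opens to 88 mm and grips with 3 to 60 N. Pads are 19 mm wide; open, the fingers measure 130 mm over their backs; the gripper's body (78 mm by 193 mm) begins 47 mm behind the grasp point.
Start: joints at [-0.872, 0.359, 0.012, 0, -1.224, -0.288], TCP at [0.27, -0.619, 0.227] pointing down, gripper open.
Joint ranges: [-3.07, 3.07], [-1.43, 2.12], [-1.02, 1.25], [-3.03, 1.67], [-3.05, -0], [-3.03, 3.03]. Speed limits (rad/s): [2.39, 2.39, 3.01, 3.14, 3.14, 3.14].

INTERFACE

Orientations are given as [roll, pitch, yaw] about the fixed x, y, z axes, in that order (R = Rz(yaw) Ry(pitch) Rx(roll)).
In Python, from station import arm gives the robot as it stands.
- The arm moves only by the shell command python3 -m crank 'ROWS' [OPENING] [FORCE]. ROWS is JSON, a list of rows, each an object of numbers: "dx", "dy", "dz": the shift along the tool's x, y, z in cm; "wx", "wy", "wz": the turn, a rotation vector about the tool's x, y, z in degrees. A call has exactly 10 rows; each row is the pose to reach, as a shift and turn from the pose commanded when the call began, along the tool's axes at that moment; what a row does not reach only later rows make up. A row lasts 1/8 s, in which the tool goes at most 62.5 mm and 10.7 degrees, less where a joint would pass 70% of its speed; a pose out of reach is approached as far as the arm can. A call with a gripper value outside its range is refused whole. OPENING is the finger opening in cm, from 0 to 8.76, set as the call begins (- or left out, the last holds). The fingers move at their own pace and stop on an object; FORCE is the grip in N (left out, the last holds). Time passes only in rows, so rows that repeat a pose let the fingers close, or fill a call up. It gives the time, the measured TCP pose, the force, the opening and the grip force at its end, in the units of the state.
- arm.get_state(): the state, without advancing time (a new reading comes with each control period).
- arm.grab_frame(name): name is "scene" or "top"; returns the picture (400x640x3 uint8, red, green, blue); there is no depth.
- arm.calibration(name): a dict with "fx", "fy", "cx", "cy" (pixels), "dist_coeffs" ([k1, k2, p1, p2, k3] as OpenCV has them; the pictures are not rectified), "world_from_camera" (4x4, takes a point from camera to world coordinates). Camera axes: x right, y down, z forward; pixel columns grow to the right and rows downward; lengths in m; the calibration is good to about 2 mm. A picture is of the moment at which its call begins. calibration takes no time and is no camera call.
- arm.job_done(): hands the job in; it is judged then, once.
Trained networks look in the newest picture that a camera, given by its name, has taken for a name from the list of things; names that differ only in an ending like _2 or _b are one class to them, and where a whole thing is asked for, a point or a joint stands for the part that bears it (a point fixed in the world has none). Each returns a list of dicts, best first, with "confidence" (0 to 1); they miss things now and then, are a little off and sometimes report something else, mostly with a low value. They report only what shows in the picture. A call takes as long as a camera call. They do not tell look-alikes from the thing itself.
- arm.find_in(camera, query): "centre" ([x, y, z] in m, in world coordinates, good to about 4 mm: the middle of the surface that is visible of it).
- arm.masks_of(camera, query): "pixels" (400x640 bool, what is visible of it).
- arm.mark_of(camera, query): "centre" ([x, y, z] in m, in world coordinates, good to about 4 mm: a listed point, or the origin of a listed thing).
The state is a dict: "t": time; "q": joint angles; "qd": joint speeds; "joint_efforts": joint torques, N m; "eef_pos": TCP position; "ee_rot": TCP orientation; "force": force on the tool from outside, world axes, zero at the start; "moment": the same for the moment, N m; "width": finger opening in m; "gripper_force": force on a finger pad.
Only numpy, scipy, OpenCV 4.12 (cv2) and the standard library are available. Lean on these libraries where they do the work, as an engineer would, in place of code of your own. Each camera call takes 0.05 s, during which the arm holds its last target. There are 200 camera calls.

TASK

Put the stepped brass bushing away in the open roll-top store: set it down upright on the round green pad inside. Then roll its slatted tambour door, the one with the yellow bar, fully shut and let go.

Things in the scene. Friction and masses are not known exactly. Their poses are not given: they have to be found in the camera images.
- brass_bushing: Stepped brass bushing, upright on the bench: foot 46 mm across, 35 mm high, then a round neck 32 mm across, 30 mm high (65 mm in all), about 0.45 kg, 20 mm bore in the top. Origin: centre of its underside, z up. Look-alikes 80 mm or more away, centre to centre: two steel bushings of the same shape and a plain brass sleeve without neck, 46 mm across, 40 mm high.
- pad: Round green pad, 90 mm across, 3 mm thick, fixed in the store (228 mm high, open to above). Origin: centre of its underside, 12 mm above the bench; x level to the store's back, y along its width. The curtain's turning axis is parallel to y at x +80, z +38 mm. The front wall, 118 mm high, stands 68 mm before the centre; clear end walls 90 mm or more to each side.
- tambour_grip (a point): Middle of the door's yellow round pull bar: 14 mm thick, 110 mm long between end posts, level, along the store's width (its y axis), its centre 45 mm off the slats, 210 mm from the turning axis. Fingers from above fit on either side and it can turn in the grasp. As the door shuts the bar comes forward and down on a circle about that axis.
- tambour (a joint): Tambour door of aluminium slats on a circular track, outer radius 165 mm. 0 rad = shut, front slat down on the front wall; 1.30 = fully open, rolled back under the rear hood; starts at 1.05 to 1.28. At value q the bar stands 0.559 + q rad up from the level front, seen from the axis (shut 32 degrees, open 106). Stays where left; 2 to 5 N at the bar moves it; hard stops at both ends.
Things that resemble listed ones, but are neither listed nor needed, are in the scene too. Leave any pink look-alike of the brass_bushing alone.

How it is judged:
On the way, in this order (a step that is already met when the one before it is completed fails the run):
1. the brass bushing stands upright on the green pad inside the open store, let go (horizontal distance between brass_bushing and pad below 0.025 m and z of brass_bushing in the frame of pad below 0.008 m and angle between brass_bushing's own z axis and vertical below 0.17 rad and contact force between the fingers and brass_bushing below 0.1 N and value of joint tambour above 0.5 rad), for 0.2 s.
2. the tambour door is rolled shut (value of joint tambour below 0.07 rad), for 0.2 s.
At the end, for the whole second after the job is handed in: The brass bushing stands upright (within 10 degrees) and at rest on the green pad, its centre within 25 mm of the pad's centre, and the tambour door is shut to within 0.07 rad (12 mm at its edge) (value of joint tambour below 0.07 rad and horizontal distance between brass_bushing and pad below 0.025 m and z of brass_bushing in the frame of pad below 0.008 m and angle between brass_bushing's own z axis and vertical below 0.17 rad and linear speed of brass_bushing below 0.02 m/s); the robot touches nothing.
It also fails if it takes over 64 s, if anything falls off the work surface, if the arm or the gripper's body presses on something with over 40 N, if the wrist force passes 120 N, or if a joint passes its speed limit or range.

## Working session

There is one attempt and no reset: what is moved stays moved. The work goes in short steps, Python scripts to look and compute and a shell command to move; the robot and the scene stay as the last step left them, time stands still between calls to the robot, and variables do not carry over. Pictures are saved under pics/ and viewed, at most 10 in all, crops included, and the job is handed in when it is done.

```bash
ls; mkdir -p pics; python3 - <<'E'
from station import arm
import cv2,numpy as np
for n in ("scene","top"):
    f=arm.grab_frame(n); cv2.imwrite(f"pics/{n}0.png",f[:,:,::-1])
    for q in ("brass_bushing","pad","tambour_grip"):
        for fn in ("find_in","mark_of"):
            for d in getattr(arm,fn)(n,q): print(n,q,fn,np.round(d["centre"],3),round(d["confidence"],2))
    c=arm.calibration(n); print(n,c["fx"],np.round(c["world_from_camera"],3).tolist(),c["dist_coeffs"])
s=arm.get_state();print(s,arm.grip_point_offset)
E
```

```text
pics
scene brass_bushing find_in [0.456 0.305 0.031] 0.93
scene brass_bushing find_in [0.518 0.371 0.034] 0.64
scene brass_bushing mark_of [ 0.451  0.315 -0.007] 0.77
scene brass_bushing mark_of [ 0.519  0.384 -0.002] 0.55
scene pad find_in [ 0.544 -0.227  0.013] 0.89
scene pad mark_of [ 0.545 -0.228  0.011] 0.7
scene tambour_grip find_in [ 0.67  -0.193  0.21 ] 0.66
scene tambour_grip mark_of [ 0.68  -0.186  0.253] 0.86
scene 382.62715226229267 [[0.988, -0.144, 0.058, 0.492], [-0.155, -0.935, 0.317, -0.211], [0.009, -0.323, -0.946, 0.915], [0.0, 0.0, 0.0, 1.0]] [-0.04296308  0.          0.          0.          0.        ]
top brass_bushing find_in [0.513 0.38  0.034] 0.72
top brass_bushing find_in [0.45  0.312 0.034] 0.5
top brass_bushing mark_of [ 0.453  0.319 -0.001] 0.73
top brass_bushing mark_of [0.519 0.384 0.   ] 0.6
top pad find_in [ 0.55  -0.23   0.011] 0.88
top pad mark_of [ 0.553 -0.231  0.008] 0.81
top tambour_grip find_in [ 0.67  -0.184  0.212] 0.71
top tambour_grip find_in [ 0.549 -0.231  0.011] 0.16
top tambour_grip mark_of [ 0.676 -0.19   0.258] 0.77
top 484.3857934823394 [[0.02, -0.995, 0.094, 0.437], [-1.0, -0.021, -0.012, 0.067], [0.014, -0.094, -0.996, 1.274], [0.0, 0.0, 0.0, 1.0]] [-0.13712695  0.          0.          0.          0.        ]
{'t': 0.7, 'q': array([-8.71890869e-01,  3.58565832e-01,  1.19060848e-02, -1.23517594e-05,
       -1.22412902e+00, -2.88105969e-01]), 'qd': array([-0.001688  , -0.0020173 , -0.0017554 ,  0.00034522, -0.0003457 ,
       -0.00091431]), 'joint_efforts': array([-3.22378255e-04, -5.82166171e+01,  2.93254209e+01,  7.00144753e+00,
        1.25202016e-02, -4.06124627e-05]), 'eef_pos': array([ 0.26953126, -0.61881675,  0.22658378]), 'ee_rot': array([-3.14158871e+00,  1.32853770e-05, -2.73079736e+00]), 'force': array([-0.09197533, -0.61090448,  0.00720717]), 'moment': array([0.07439369, 0.02738187, 0.01720184]), 'gripper_force': 0.0, 'width': 0.08778449023669567} 0.0188
```

View pics/scene0.png

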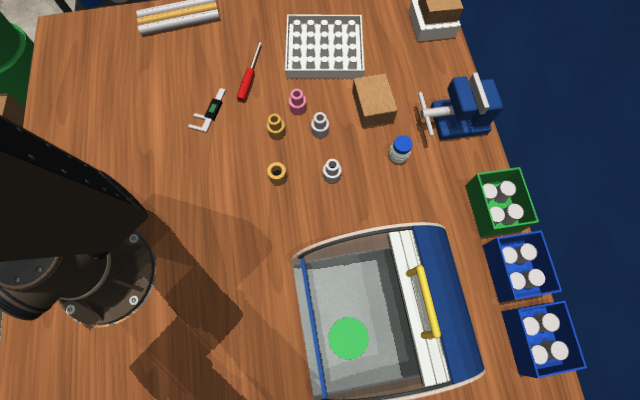

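View pics/top0.png

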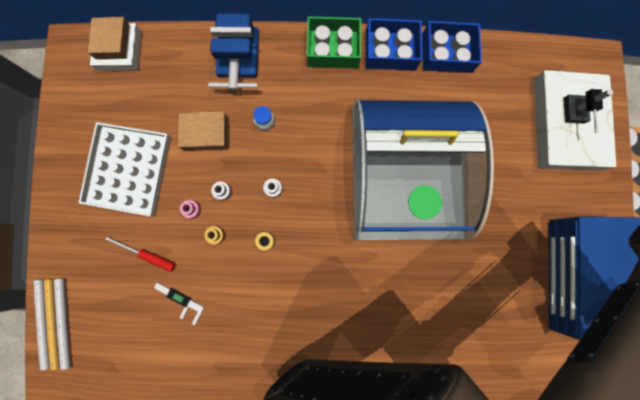

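Scene view candidates for the brass bushing:
- Necked brass piece at (276,124).
- Pink look-alike at (297,100).
- Steel bushings at (320,122) and (332,170).
- Plain brass sleeve at (277,171).

In the top view the necked brass piece is at (214,235), the pink one at (190,209) and the sleeve at (264,241). I choose the necked brass one. The store is open, with the green pad at scene (348,338) / top (425,202) and the yellow bar at scene (422,300) / top (430,134).

```bash
cat > h.py <<'E'
from station import arm
import cv2,numpy as np
def ray(n,uv):
    c=arm.calibration(n);K=np.array([[c["fx"],0,c["cx"]],[0,c["fy"],c["cy"]],[0,0,1.]])
    p=cv2.undistortPoints(np.array([[uv]],float),K,np.array(c["dist_coeffs"]))[0,0]
    T=np.array(c["world_from_camera"]);return T[:3,3],T[:3,:3]@np.array([p[0],p[1],1])
def at(n,uv,z):
    o,d=ray(n,uv);return o+d*(z-o[2])/d[2]
def proj(n,X):
    c=arm.calibration(n);K=np.array([[c["fx"],0,c["cx"]],[0,c["fy"],c["cy"]],[0,0,1.]])
    T=np.linalg.inv(np.array(c["world_from_camera"]))
    return cv2.projectPoints(np.array(X,float).reshape(-1,3),cv2.Rodrigues(T[:3,:3])[0],T[:3,3],K,np.array(c["dist_coeffs"]))[0][:,0]
def tri(a,b):
    (o1,d1),(o2,d2)=ray("scene",a),ray("top",b)
    s=np.linalg.lstsq(np.c_[d1,-d2],o2-o1,rcond=None)[0];p,q=o1+s[0]*d1,o2+s[1]*d2
    return (p+q)/2,np.linalg.norm(p-q)
E
python3 - <<'E'
from h import *
I={n:cv2.imread(f"pics/{n}0.png") for n in("scene","top")}
ends={}
for n,im in I.items():
    h=cv2.cvtColor(im,cv2.COLOR_BGR2HSV)
    g=cv2.inRange(h,(50,120,100),(75,255,255)); k,l,st,ce=cv2.connectedComponentsWithStats(g)
    for i in range(1,k):
        if st[i,4]>400:print(n,"green",ce[i].round(1),st[i],at(n,ce[i],.015).round(4))
    y=cv2.inRange(h,(20,140,120),(32,255,255));k,l,st,ce=cv2.connectedComponentsWithStats(y)
    for i in range(1,k):
        if st[i,4]>100:
            r=cv2.minAreaRect(np.argwhere(l==i)[:,::-1].astype(np.float32)); print(n,"yel",ce[i].round(1),st[i],r)
crop=[cv2.resize(I[n][y-40:y+40,x-50:x+50],(400,320),interpolation=cv2.INTER_CUBIC) for n,x,y in(("scene",276,124),("top",214,235))]
cv2.imwrite("pics/c1.png",np.hstack(crop))
E
```

```text
scene green [504.9 201.6] [477 167  62  62 595] [0.9974 0.0273 0.015 ]
scene green [348.2 338.1] [ 329  318   39   42 1289] [ 0.5492 -0.2301  0.015 ]
scene yel [426.9 301.7] [407 265  34  73 651] ((422.47064208984375, 302.38238525390625), (74.70097351074219, 19.160314559936523), 75.96376037597656)
top green [332.7  39.8] [307  17  55  41 777] [0.99   0.0193 0.015 ]
top green [424.7 201.8] [409 186  33  33 840] [ 0.5501 -0.2304  0.015 ]
top yel [430.2 133.5] [403 130  55  14 319] ((429.95794677734375, 136.47781372070312), (53.96651077270508, 12.18873119354248), 1.2188752889633179)
top yel [213.8 234.9] [205 227  18  17 177] ((213.5, 235.0), (16.0, 17.0), 90.0)
top yel [264.1 240.8] [255 232  19  18 187] ((264.0, 240.5), (17.0, 18.0), 90.0)
top yel [ 49.7 322.2] [ 46 281   9  88 219] ((49.6706657409668, 324.5575866699219), (87.27590942382812, 3.1729140281677246), 86.02750396728516)
```

View pics/c1.png

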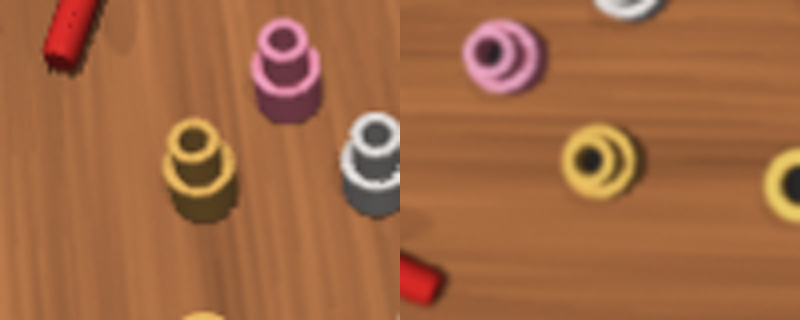

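The crop shows the necked brass bushing clearly, top ring at scene (274,119) / top (212,235). The pink and steel ones are separate, so the choice holds.

```bash
python3 - <<'E'
from h import *
print("neck top tri",tri((274.25,119),(212.2,235)),at("scene",(274.25,119),.065),at("top",(212.2,235),.065))
print("foot top",at("scene",(276,125.6),.035),at("top",(214,235.1),.035))
for nm,uvs,z in(("pinkS",(297,93),.065),("steelS",(320,113),.065),("steel2",(332,163),.065),("sleeve",(277,170),.04)): print(nm,at("scene",uvs,z).round(3))
im=cv2.imread("pics/top0.png");h=cv2.cvtColor(im,cv2.COLOR_BGR2HSV)
b=cv2.inRange(h,(100,120,60),(125,255,255)); b[:222]=0;b[236:]=0;b[:,:358]=0;b[:,480:]=0
P=np.argwhere(b)[:,::-1]; print(len(P),P.min(0),P.max(0))
W=np.array([at("top",p,.118) for p in P]); f=np.polyfit(W[:,1],W[:,0],1); print("front wall x=",f,"yaw deg",np.degrees(np.arctan(-f[0])),W.mean(0))
# bar
for n in("top","scene"):
    h=cv2.cvtColor(cv2.imread(f"pics/{n}0.png"),cv2.COLOR_BGR2HSV)
    y=cv2.inRange(h,(20,140,120),(32,255,255))
    m=np.zeros_like(y); 
    if n=="top": m[125:150,400:460]=255
    else: m[255:345,395:450]=255
    P=np.argwhere(y&m)[:,::-1]
    W=np.array([at(n,p,.2545) for p in P]);f=np.polyfit(W[:,1],W[:,0],1)
    print(n,"bar yaw",np.degrees(np.arctan(-f[0])),"y range",W[:,1].min(),W[:,1].max(),"x",np.median(W[:,0]))
print("slat edge",at("top",(425,152),.214))
for q in(1.05,1.15,1.2,1.25,1.28):
    t=.559+q; print(q,proj("top",[.63-.21*np.cos(t),-.19,.05+.21*np.sin(t)]),proj("scene",[.63-.21*np.cos(t),-.19,.05+.21*np.sin(t)]))
E
python3 - <<'E'
import cv2,numpy as np
a=cv2.imread("pics/top0.png")[90:250,345:500];b=cv2.imread("pics/scene0.png")[220:400,285:490]
cv2.imwrite("pics/c2.png",np.hstack([cv2.resize(a,(400,413),interpolation=2),cv2.resize(b,(400,351),interpolation=2)[:351].copy() if 0 else cv2.resize(b,(400,413),interpolation=2)]))
E
```

```text
neck top tri (array([0.4517229 , 0.31230345, 0.07505052]), np.float64(0.0014838428335671248)) [0.45198374 0.31868309 0.065     ] [0.45110733 0.31424876 0.065     ]
foot top [0.45290603 0.3169551  0.035     ] [0.45132207 0.31571465 0.035     ]
pinkS [0.519 0.387 0.065]
steelS [0.57  0.318 0.065]
steel2 [0.577 0.175 0.065]
sleeve [0.441 0.188 0.04 ]
383 [363 227] [475 230]
front wall x= [-0.02351048  0.47224679] yaw deg 1.3468031760999866 [ 0.47653934 -0.18258039  0.118     ]
top bar yaw 1.362041412986352 y range -0.24651697050668864 -0.12691384384227913 x 0.678045376877085
scene bar yaw 1.0681372356266734 y range -0.2470327188472021 -0.1252983157907389 x 0.6768100504505736
slat edge [ 0.64447303 -0.18455119  0.214     ]
1.05 [[432.45465899 151.05857096]] [[406.08433042 306.01128255]]
1.15 [[432.15216568 141.69559817]] [[417.96610342 304.04259373]]
1.2 [[431.9092213  137.16715769]] [[423.68546266 303.10724334]]
1.25 [[431.60725525 132.76371504]] [[429.22259881 302.2103236 ]]
1.28 [[431.3985579  130.18835237]] [[432.4474983  301.69225797]]
```

View pics/c2.png

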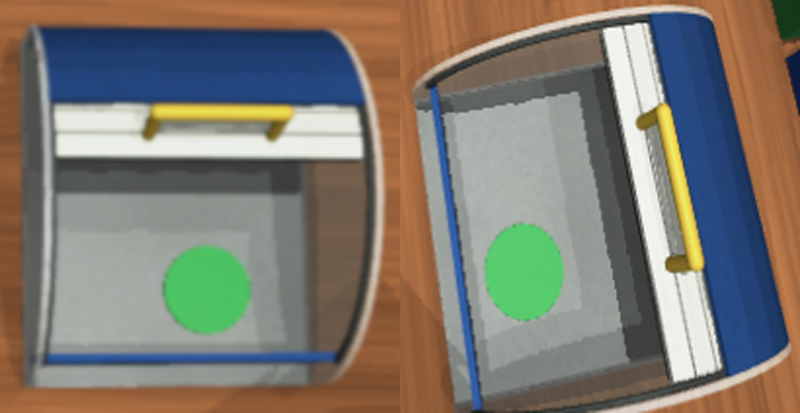

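The crop shows the store open, with the pad about 90 mm from the right end wall. The bar centre is at top (431,133) and the slat edge at top row 151, x ≈ 0.645. Both match q ≈ 1.24 and a store yaw of about 1.3°.

My plan is to keep the tool's closing line along the store's x, yaw −88.7°, for the pick, the placing and the bar.

```bash
cat > go.py <<'E'
import sys,json
from h import *
from scipy.spatial.transform import Rotation as R
s=arm.get_state();p=s["eef_pos"];A=R.from_euler("xyz",s["ee_rot"])
print("t",s["t"],p.round(4),np.degrees(s["ee_rot"]).round(2),"F",s["force"].round(1),"w",round(s["width"],4),"g",s["gripper_force"].round(1))
for a in sys.argv[1:]:
    x,y,z,yaw=map(float,a.split(","))
    d=A.inv().apply(np.array([x,y,z])-p)*100
    w=np.degrees((A.inv()*R.from_euler("xyz",[180,0,yaw],degrees=True)).as_rotvec())
    print(a,"->",d.round(2),w.round(1))
E
python3 go.py .35,-.45,.33,-88.7 .45,-.2,.33,-88.7 .45,-.1,.33,-88.7
```

```text
Traceback (most recent call last):
  File "go.py", line 5, in <module>
    print("t",s["t"],p.round(4),np.degrees(s["ee_rot"]).round(2),"F",s["force"].round(1),"w",round(s["width"],4),"g",s["gripper_force"].round(1))
                                                                                                                     ^^^^^^^^^^^^^^^^^^^^^^^^
AttributeError: 'float' object has no attribute 'round'
```

```bash
sed -i 's/s\["gripper_force"\].round(1)/s["gripper_force"]/' go.py
python3 go.py .35,-.45,.33,-88.7 .45,-.2,.33,-88.7 .45,-.1,.33,-88.7
```

```text
t 0.7 [ 0.2695 -0.6188  0.2266] [-180.      0.   -156.46] F [-0.1 -0.6  0. ] w 0.0878 g 0.0
.35,-.45,.33,-88.7 -> [-14.12  12.26 -10.34] [ -0.    0.  -67.8]
.45,-.2,.33,-88.7 -> [-33.27  31.19 -10.34] [ -0.    0.  -67.8]
.45,-.1,.33,-88.7 -> [-37.26  40.36 -10.34] [ -0.    0.  -67.8]
```

```bash
python3 -m crank '[{"dx":-2,"dy":2,"dz":-5,"wz":-10},{"dx":-5,"dy":5,"dz":-8,"wz":-20},{"dx":-9.5,"dy":8.5,"dz":-10.3,"wz":-30},{"dx":-14,"dy":12,"dz":-10.3,"wz":-40},{"dx":-18,"dy":16,"dz":-10.3,"wz":-50},{"dx":-22,"dy":20,"dz":-10.3,"wz":-60},{"dx":-26,"dy":24,"dz":-10.3,"wz":-67.8},{"dx":-30,"dy":28,"dz":-10.3,"wz":-67.8},{"dx":-33.3,"dy":31.2,"dz":-10.3,"wz":-67.8},{"dx":-35.3,"dy":36,"dz":-10.3,"wz":-67.8}]' 5.6 20; python3 go.py .45,.05,.3,-88.7 .452,.3165,.2,-88.7 .452,.3165,.08,-88.7
```

```text
t 0.7 [ 0.2695 -0.6188  0.2266] [-180.      0.   -156.46] F [-0.1 -0.6  0. ] w 0.0878 g 0.0
.45,.05,.3,-88.7 -> [-43.25  54.11  -7.34] [ -0.    0.  -67.8]
.452,.3165,.2,-88.7 -> [-54.08  78.46   2.66] [ -0.    0.  -67.8]
.452,.3165,.08,-88.7 -> [-54.08  78.46  14.66] [ -0.    0.  -67.8]$[0]: bad value
```

```bash
python3 -m crank '[{"dx":-2,"dy":2,"dz":-5,"wx":0,"wy":0,"wz":-10},{"dx":-5,"dy":5,"dz":-8,"wx":0,"wy":0,"wz":-20},{"dx":-9.5,"dy":8.5,"dz":-10.3,"wx":0,"wy":0,"wz":-30},{"dx":-14,"dy":12,"dz":-10.3,"wx":0,"wy":0,"wz":-40},{"dx":-18,"dy":16,"dz":-10.3,"wx":0,"wy":0,"wz":-50},{"dx":-22,"dy":20,"dz":-10.3,"wx":0,"wy":0,"wz":-60},{"dx":-26,"dy":24,"dz":-10.3,"wx":0,"wy":0,"wz":-67.8},{"dx":-30,"dy":28,"dz":-10.3,"wx":0,"wy":0,"wz":-67.8},{"dx":-33.3,"dy":31.2,"dz":-10.3,"wx":0,"wy":0,"wz":-67.8},{"dx":-35.3,"dy":36,"dz":-10.3,"wx":0,"wy":0,"wz":-67.8}]' 5.6 20; python3 go.py .45,.05,.3,-88.7 .452,.3165,.2,-88.7 .452,.3165,.08,-88.7
```

```text
t: 1.95
eef_pos: [0.4501, -0.1463, 0.3294]
ee_rot: [3.141, -0.0, -1.548]
force: [1.2, 0.2, -0.6]
width: 0.0559
gripper_force: 0.0
t 1.95 [ 0.4501 -0.1463  0.3294] [ 1.7999e+02 -1.0000e-02 -8.8670e+01] F [ 1.2  0.2 -0.6] w 0.0559 g 0.0
.45,.05,.3,-88.7 -> [-19.62  -0.44   2.93] [ 0. -0.  0.]
.452,.3165,.2,-88.7 -> [-46.26  -1.27  12.93] [ 0. -0.  0.]
.452,.3165,.08,-88.7 -> [-46.26  -1.27  24.93] [ 0. -0.  0.]
```

```bash
python3 -m crank '[{"dx":-5.5,"dy":-0.1,"dz":0,"wx":0,"wy":0,"wz":0},{"dx":-11,"dy":-0.3,"dz":0,"wx":0,"wy":0,"wz":0},{"dx":-16.5,"dy":-0.5,"dz":1,"wx":0,"wy":0,"wz":0},{"dx":-22,"dy":-0.6,"dz":3,"wx":0,"wy":0,"wz":0},{"dx":-27.5,"dy":-0.8,"dz":5,"wx":0,"wy":0,"wz":0},{"dx":-33,"dy":-0.9,"dz":7.5,"wx":0,"wy":0,"wz":0},{"dx":-38,"dy":-1.1,"dz":10,"wx":0,"wy":0,"wz":0},{"dx":-43,"dy":-1.2,"dz":12.5,"wx":0,"wy":0,"wz":0},{"dx":-46.3,"dy":-1.3,"dz":16,"wx":0,"wy":0,"wz":0},{"dx":-46.3,"dy":-1.3,"dz":20,"wx":0,"wy":0,"wz":0}]'; python3 - <<'E'
from h import *
o=[]
for n,x,y in(("scene",276,120),("top",214,235)):
    f=arm.grab_frame(n)[:,:,::-1]; cv2.imwrite(f"pics/{n}1.png",f)
    o.append(cv2.resize(f[y-60:y+60,x-75:x+75],(400,320),interpolation=2))
cv2.imwrite("pics/c3.png",np.hstack(o))
E
python3 go.py .452,.3165,.08,-88.7 .452,.3165,.044,-88.7
```

```text
t: 3.2
eef_pos: [0.4518, 0.318, 0.1287]
ee_rot: [-3.14, 0.001, -1.545]
force: [1.5, -0.1, 0.1]
width: 0.0561
gripper_force: 0.0
t 3.3 [0.4493 0.3137 0.1254] [179.68  -0.32 -88.66] F [-0.5 -1.2 -0.9] w 0.0559 g 0.0
.452,.3165,.08,-88.7 -> [-0.3  -0.3   4.54] [ 0.3 -0.3  0. ]
.452,.3165,.044,-88.7 -> [-0.32 -0.32  8.14] [ 0.3 -0.3  0. ]
```

View pics/c3.png

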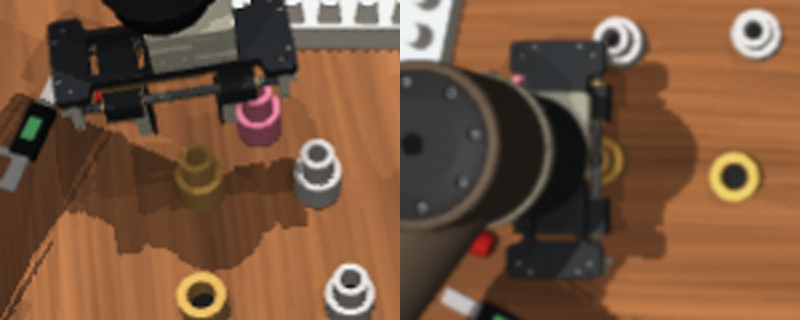

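The crops show the gripper over the brass bushing (left crop (200,175), right crop (605,160)). The long body lies along the closing line. The body bottom will stay above the pink and steel look-alikes. I'll go down and let it settle.

```bash
python3 -m crank '[{"dx":0,"dy":0,"dz":1,"wx":0,"wy":0,"wz":0},{"dx":0,"dy":0,"dz":2.5,"wx":0,"wy":0,"wz":0},{"dx":0,"dy":0,"dz":3.5,"wx":0,"wy":0,"wz":0},{"dx":0,"dy":0,"dz":4.2,"wx":0,"wy":0,"wz":0},{"dx":0,"dy":0,"dz":4.5,"wx":0,"wy":0,"wz":0},{"dx":0,"dy":0,"dz":4.5,"wx":0,"wy":0,"wz":0},{"dx":0,"dy":0,"dz":4.5,"wx":0,"wy":0,"wz":0},{"dx":0,"dy":0,"dz":4.5,"wx":0,"wy":0,"wz":0},{"dx":0,"dy":0,"dz":4.5,"wx":0,"wy":0,"wz":0},{"dx":0,"dy":0,"dz":4.5,"wx":0,"wy":0,"wz":0}]'; 
python3 go.py .452,.3165,.044,-88.7
```

```text
t: 4.55
eef_pos: [0.4516, 0.3154, 0.0846]
ee_rot: [-3.142, 0.0, -1.547]
force: [-0.8, 0.5, 0.7]
width: 0.056
gripper_force: 0.0
t 4.55 [0.4516 0.3154 0.0846] [-180.      0.    -88.66] F [-0.8  0.5  0.7] w 0.056 g 0.0
.452,.3165,.044,-88.7 -> [-0.11 -0.04  4.06] [-0.  0.  0.]
```

```bash
python3 -m crank '[{"dx":-0.1,"dy":0,"dz":1,"wx":0,"wy":0,"wz":0},{"dx":-0.1,"dy":0,"dz":2,"wx":0,"wy":0,"wz":0},{"dx":-0.1,"dy":0,"dz":3,"wx":0,"wy":0,"wz":0},{"dx":-0.1,"dy":0,"dz":3.8,"wx":0,"wy":0,"wz":0},{"dx":-0.1,"dy":0,"dz":4.05,"wx":0,"wy":0,"wz":0},{"dx":-0.1,"dy":0,"dz":4.05,"wx":0,"wy":0,"wz":0},{"dx":-0.1,"dy":0,"dz":4.05,"wx":0,"wy":0,"wz":0},{"dx":-0.1,"dy":0,"dz":4.05,"wx":0,"wy":0,"wz":0},{"dx":-0.1,"dy":0,"dz":4.05,"wx":0,"wy":0,"wz":0},{"dx":-0.1,"dy":0,"dz":4.05,"wx":0,"wy":0,"wz":0}]' && python3 -m crank '[{"dx":0,"dy":0,"dz":0,"wx":0,"wy":0,"wz":0},{"dx":0,"dy":0,"dz":0,"wx":0,"wy":0,"wz":0},{"dx":0,"dy":0,"dz":0,"wx":0,"wy":0,"wz":0},{"dx":0,"dy":0,"dz":0,"wx":0,"wy":0,"wz":0},{"dx":0,"dy":0,"dz":0,"wx":0,"wy":0,"wz":0},{"dx":0,"dy":0,"dz":0,"wx":0,"wy":0,"wz":0},{"dx":0,"dy":0,"dz":0,"wx":0,"wy":0,"wz":0},{"dx":0,"dy":0,"dz":0,"wx":0,"wy":0,"wz":0},{"dx":0,"dy":0,"dz":0,"wx":0,"wy":0,"wz":0},{"dx":0,"dy":0,"dz":0,"wx":0,"wy":0,"wz":0}]' 2.5 35
python3 go.py .452,.3165,.33,-88.7
```

```text
t: 5.8
eef_pos: [0.4516, 0.3164, 0.0442]
ee_rot: [-3.141, 0.0, -1.547]
force: [0.2, -0.3, 0.1]
width: 0.0559
gripper_force: 0.0
t: 7.05
eef_pos: [0.4515, 0.3163, 0.0441]
ee_rot: [3.141, -0.0, -1.547]
force: [-1.7, -0.1, 1.0]
width: 0.0312
gripper_force: 35.0
t 7.05 [0.4515 0.3163 0.0441] [179.99  -0.   -88.66] F [-1.7 -0.1  1. ] w 0.0312 g 34.99936401844025
.452,.3165,.33,-88.7 -> [-1.000e-02 -5.000e-02 -2.859e+01] [ 0. -0.  0.]
```

```bash
python3 -m crank '[{"dx":0,"dy":0,"dz":-1,"wx":0,"wy":0,"wz":0},{"dx":0,"dy":0,"dz":-4,"wx":0,"wy":0,"wz":0},{"dx":0,"dy":0,"dz":-8,"wx":0,"wy":0,"wz":0},{"dx":0,"dy":0,"dz":-12.5,"wx":0,"wy":0,"wz":0},{"dx":0,"dy":0,"dz":-17,"wx":0,"wy":0,"wz":0},{"dx":3,"dy":0,"dz":-21,"wx":0,"wy":0,"wz":0},{"dx":7,"dy":0,"dz":-25,"wx":0,"wy":0,"wz":0},{"dx":12,"dy":0,"dz":-28.6,"wx":0,"wy":0,"wz":0},{"dx":17,"dy":0,"dz":-28.6,"wx":0,"wy":0,"wz":0},{"dx":21,"dy":0,"dz":-28.6,"wx":0,"wy":0,"wz":0}]'
python3 go.py .5377,-.2306,.33,-88.7
```

```text
t: 8.3
eef_pos: [0.4558, 0.1045, 0.331]
ee_rot: [-3.141, 0.001, -1.548]
force: [0.3, -0.1, -3.8]
width: 0.0312
gripper_force: 35.0
t 8.3 [0.4558 0.1045 0.331 ] [-1.7994e+02  6.0000e-02 -8.8690e+01] F [ 0.3 -0.1 -3.8] w 0.0312 g 34.99751329421997
.5377,-.2306,.33,-88.7 -> [33.69 -7.42  0.07] [-0.1  0.1  0. ]
```

```bash
python3 -m crank '[{"dx":4.5,"dy":-1,"dz":0,"wx":0,"wy":0,"wz":0},{"dx":9,"dy":-2,"dz":0,"wx":0,"wy":0,"wz":0},{"dx":14,"dy":-3.1,"dz":0,"wx":0,"wy":0,"wz":0},{"dx":19,"dy":-4.2,"dz":0,"wx":0,"wy":0,"wz":0},{"dx":24,"dy":-5.3,"dz":0,"wx":0,"wy":0,"wz":0},{"dx":28.5,"dy":-6.3,"dz":0,"wx":0,"wy":0,"wz":0},{"dx":31.5,"dy":-7,"dz":0,"wx":0,"wy":0,"wz":0},{"dx":33.2,"dy":-7.4,"dz":0,"wx":0,"wy":0,"wz":0},{"dx":33.6,"dy":-7.4,"dz":0,"wx":0,"wy":0,"wz":0},{"dx":33.6,"dy":-7.4,"dz":0,"wx":0,"wy":0,"wz":0}]'
python3 - <<'E'
from h import *
o=[]
for n,x,y in(("scene",400,300),("top",425,180)):
    f=arm.grab_frame(n)[:,:,::-1]; cv2.imwrite(f"pics/{n}2.png",f)
    o.append(cv2.resize(f[y-100:y+100,x-125:x+125],(400,320),interpolation=2))
cv2.imwrite("pics/c4.png",np.hstack(o))
E
python3 go.py .5377,-.2306,.2,-88.7 .5377,-.2306,.07,-88.7
```

```text
t: 9.55
eef_pos: [0.538, -0.2273, 0.3301]
ee_rot: [3.142, 0.0, -1.547]
force: [-0.7, 0.4, -2.8]
width: 0.0311
gripper_force: 35.0
t 9.65 [ 0.5382 -0.2269  0.3303] [-1.7998e+02  1.0000e-02 -8.8610e+01] F [ 0.2 -0.4 -3.4] w 0.0313 g 34.99654948711395
.5377,-.2306,.2,-88.7 -> [ 0.37  0.06 13.03] [-0.   0.   0.1]
.5377,-.2306,.07,-88.7 -> [ 0.37  0.07 26.03] [-0.   0.   0.1]
```

View pics/c4.png

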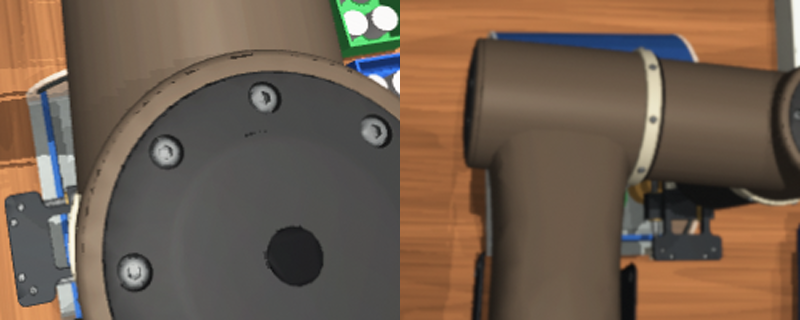

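```bash
python3 - <<'E'
import cv2,numpy as np
r=lambda n:cv2.resize(cv2.imread(f"pics/{n}.png"),(400,250),interpolation=3)
cv2.imwrite("pics/c5.png",np.vstack([np.hstack([r("scene1"),r("top1")]),np.hstack([r("scene2"),r("top2")])]))
E
```

```text
(no output)
```

View pics/c5.png

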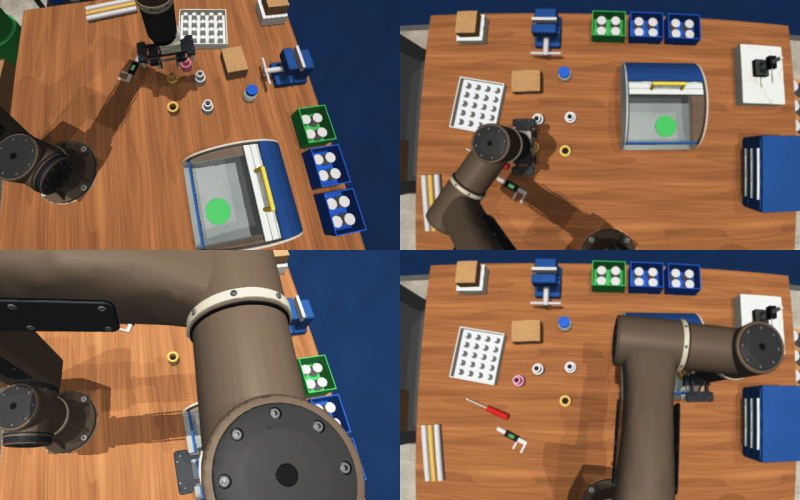

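The composite shows the wrist and forearm stacked above the gripper and sloping back to the base. Nothing of the arm hangs low beyond the bar, so the descent is clear. I'll do it in stages and watch the force.

```bash
python3 -m crank '[{"dx":0.35,"dy":0.05,"dz":1,"wx":0,"wy":0,"wz":0},{"dx":0.35,"dy":0.05,"dz":3.5,"wx":0,"wy":0,"wz":0},{"dx":0.35,"dy":0.05,"dz":6.5,"wx":0,"wy":0,"wz":0},{"dx":0.35,"dy":0.05,"dz":9.5,"wx":0,"wy":0,"wz":0},{"dx":0.35,"dy":0.05,"dz":12,"wx":0,"wy":0,"wz":0},{"dx":0.35,"dy":0.05,"dz":14,"wx":0,"wy":0,"wz":0},{"dx":0.35,"dy":0.05,"dz":15,"wx":0,"wy":0,"wz":0},{"dx":0.35,"dy":0.05,"dz":15,"wx":0,"wy":0,"wz":0},{"dx":0.35,"dy":0.05,"dz":15,"wx":0,"wy":0,"wz":0},{"dx":0.35,"dy":0.05,"dz":15,"wx":0,"wy":0,"wz":0}]'
python3 go.py .5377,-.2306,.07,-88.7
```

```text
t: 10.9
eef_pos: [0.5383, -0.2314, 0.181]
ee_rot: [-3.14, -0.0, -1.547]
force: [0.1, 0.0, -3.3]
width: 0.0309
gripper_force: 35.0
t 10.9 [ 0.5383 -0.2314  0.181 ] [-1.7991e+02 -2.0000e-02 -8.8660e+01] F [ 0.1  0.  -3.3] w 0.0309 g 34.99660134315491
.5377,-.2306,.07,-88.7 -> [-0.08  0.08 11.1 ] [-0.1 -0.   0. ]
```

```bash
python3 -m crank '[{"dx":0,"dy":0,"dz":1,"wx":0,"wy":0,"wz":0},{"dx":0,"dy":0,"dz":3,"wx":0,"wy":0,"wz":0},{"dx":0,"dy":0,"dz":5,"wx":0,"wy":0,"wz":0},{"dx":0,"dy":0,"dz":7,"wx":0,"wy":0,"wz":0},{"dx":0,"dy":0,"dz":9,"wx":0,"wy":0,"wz":0},{"dx":0,"dy":0,"dz":10.5,"wx":0,"wy":0,"wz":0},{"dx":0,"dy":0,"dz":11,"wx":0,"wy":0,"wz":0},{"dx":0,"dy":0,"dz":11,"wx":0,"wy":0,"wz":0},{"dx":0,"dy":0,"dz":11,"wx":0,"wy":0,"wz":0},{"dx":0,"dy":0,"dz":11,"wx":0,"wy":0,"wz":0}]'
python3 go.py .5377,-.2306,.0595,-88.7
```

```text
t: 12.15
eef_pos: [0.5383, -0.2313, 0.0708]
ee_rot: [-3.14, -0.0, -1.547]
force: [-0.2, 0.9, -3.7]
width: 0.031
gripper_force: 35.0
t 12.15 [ 0.5383 -0.2313  0.0708] [-1.7993e+02 -1.0000e-02 -8.8660e+01] F [-0.2  0.9 -3.7] w 0.031 g 34.99675512313843
.5377,-.2306,.0595,-88.7 -> [-0.07  0.06  1.13] [-0.1 -0.   0. ]
```

```bash
python3 -m crank '[{"dx":0,"dy":0,"dz":0.3,"wx":0,"wy":0,"wz":0},{"dx":0,"dy":0,"dz":0.6,"wx":0,"wy":0,"wz":0},{"dx":0,"dy":0,"dz":0.8,"wx":0,"wy":0,"wz":0},{"dx":0,"dy":0,"dz":1,"wx":0,"wy":0,"wz":0},{"dx":0,"dy":0,"dz":1.1,"wx":0,"wy":0,"wz":0},{"dx":0,"dy":0,"dz":1.15,"wx":0,"wy":0,"wz":0},{"dx":0,"dy":0,"dz":1.2,"wx":0,"wy":0,"wz":0},{"dx":0,"dy":0,"dz":1.2,"wx":0,"wy":0,"wz":0},{"dx":0,"dy":0,"dz":1.2,"wx":0,"wy":0,"wz":0},{"dx":0,"dy":0,"dz":1.2,"wx":0,"wy":0,"wz":0}]'
python3 go.py .5377,-.2306,.0595,-88.7
```

```text
t: 13.4
eef_pos: [0.5378, -0.2313, 0.059]
ee_rot: [-3.141, -0.0, -1.547]
force: [-4.2, 2.5, 6.6]
width: 0.0311
gripper_force: 35.0
t 13.4 [ 0.5378 -0.2313  0.059 ] [-1.7999e+02 -1.0000e-02 -8.8650e+01] F [-4.2  2.5  6.6] w 0.0311 g 35.006089210510254
.5377,-.2306,.0595,-88.7 -> [-0.07  0.01 -0.05] [-0.  -0.   0.1]
```

The bushing is on the pad: about 10 N of contact at the expected height. Releasing, then rising.

```bash
python3 -m crank '[{"dx":0,"dy":0,"dz":-0.05,"wx":0,"wy":0,"wz":0},{"dx":0,"dy":0,"dz":-0.05,"wx":0,"wy":0,"wz":0},{"dx":0,"dy":0,"dz":-0.05,"wx":0,"wy":0,"wz":0},{"dx":0,"dy":0,"dz":-0.05,"wx":0,"wy":0,"wz":0},{"dx":0,"dy":0,"dz":-0.05,"wx":0,"wy":0,"wz":0},{"dx":0,"dy":0,"dz":-0.05,"wx":0,"wy":0,"wz":0},{"dx":0,"dy":0,"dz":-0.05,"wx":0,"wy":0,"wz":0},{"dx":0,"dy":0,"dz":-0.05,"wx":0,"wy":0,"wz":0},{"dx":0,"dy":0,"dz":-0.05,"wx":0,"wy":0,"wz":0},{"dx":0,"dy":0,"dz":-0.05,"wx":0,"wy":0,"wz":0}]' 4.8
python3 -m crank '[{"dx":0,"dy":0,"dz":-1,"wx":0,"wy":0,"wz":0},{"dx":0,"dy":0,"dz":-3,"wx":0,"wy":0,"wz":0},{"dx":0,"dy":0,"dz":-5,"wx":0,"wy":0,"wz":0},{"dx":0,"dy":0,"dz":-8,"wx":0,"wy":0,"wz":0},{"dx":0,"dy":0,"dz":-11,"wx":0,"wy":0,"wz":0},{"dx":0,"dy":0,"dz":-14,"wx":0,"wy":0,"wz":0},{"dx":0,"dy":0,"dz":-18,"wx":0,"wy":0,"wz":0},{"dx":0,"dy":0,"dz":-22,"wx":0,"wy":0,"wz":0},{"dx":0,"dy":0,"dz":-25,"wx":0,"wy":0,"wz":0},{"dx":0,"dy":0,"dz":-26.5,"wx":0,"wy":0,"wz":0}]'
python3 go.py .45,0.02,.33,-88.7
```

```text
t: 14.65
eef_pos: [0.5379, -0.2313, 0.0586]
ee_rot: [3.142, 0.0, -1.547]
force: [-0.1, -0.9, -0.3]
width: 0.0481
gripper_force: 0.0
t: 15.9
eef_pos: [0.5381, -0.2314, 0.3261]
ee_rot: [-3.139, -0.001, -1.547]
force: [0.7, -0.2, 0.1]
width: 0.0482
gripper_force: 0.0
t 15.9 [ 0.5381 -0.2314  0.3261] [-1.7982e+02 -3.0000e-02 -8.8660e+01] F [ 0.7 -0.2  0.1] w 0.0482 g 0.0
.45,0.02,.33,-88.7 -> [-25.34   8.22  -0.43] [-0.2 -0.   0. ]
```

Move aside to look at the placement and re-measure the bar.

```bash
python3 -m crank '[{"dx":-5,"dy":1.6,"dz":-0.4,"wx":0,"wy":0,"wz":0},{"dx":-10,"dy":3.2,"dz":-0.4,"wx":0,"wy":0,"wz":0},{"dx":-15,"dy":4.9,"dz":-0.4,"wx":0,"wy":0,"wz":0},{"dx":-20,"dy":6.5,"dz":-0.4,"wx":0,"wy":0,"wz":0},{"dx":-25,"dy":8,"dz":-0.4,"wx":0,"wy":0,"wz":0},{"dx":-29,"dy":8,"dz":-0.4,"wx":0,"wy":0,"wz":0},{"dx":-33,"dy":8,"dz":-0.4,"wx":0,"wy":0,"wz":0},{"dx":-35,"dy":8,"dz":-0.4,"wx":0,"wy":0,"wz":0},{"dx":-35,"dy":8,"dz":-0.4,"wx":0,"wy":0,"wz":0},{"dx":-35,"dy":8,"dz":-0.4,"wx":0,"wy":0,"wz":0}]'
python3 - <<'E'
from h import *
o=[]
for n,(x,y,w,hh) in(("top",(345,90,160,160)),("scene",(285,220,205,180))):
    f=arm.grab_frame(n)[:,:,::-1]; cv2.imwrite(f"pics/{n}3.png",f)
    o.append(cv2.resize(f[y:y+hh,x:x+w],(400,400),interpolation=2))
    for q in("brass_bushing","tambour_grip"):
        print(n,q,[(np.round(d["centre"],3),round(d["confidence"],2)) for d in arm.mark_of(n,q)])
    h=cv2.cvtColor(f,cv2.COLOR_BGR2HSV);g=cv2.inRange(h,(50,120,100),(75,255,255));k,l,st,ce=cv2.connectedComponentsWithStats(g);print([(c.round(),s[4]) for c,s in zip(ce[1:],st[1:]) if s[4]>200])
cv2.imwrite("pics/c6.png",np.hstack(o))
E
python3 go.py .676,-.187,.33,-88.7
```

```text
t: 17.15
eef_pos: [0.4495, 0.1163, 0.3273]
ee_rot: [3.141, -0.0, -1.547]
force: [0.7, -0.0, -0.1]
width: 0.048
gripper_force: 0.0
top brass_bushing [(array([ 0.536, -0.23 ,  0.017]), 0.83), (array([ 0.514,  0.387, -0.004]), 0.51)]
top tambour_grip [(array([ 0.682, -0.188,  0.257]), 0.59)]
[(array([333.,  40.]), np.int32(781)), (array([423., 200.]), np.int32(525))]
scene brass_bushing [(array([ 0.539, -0.233,  0.009]), 0.95)]
scene tambour_grip []
[(array([505., 201.]), np.int32(604)), (array([350., 338.]), np.int32(864))]
t 17.45 [0.4497 0.1162 0.3276] [-1.800e+02  1.000e-02 -8.872e+01] F [-0.4  0.6 -0.5] w 0.048 g 0.0
.676,-.187,.33,-88.7 -> [ 30.82 -21.94  -0.24] [-0.  0. -0.]
```

View pics/c6.png

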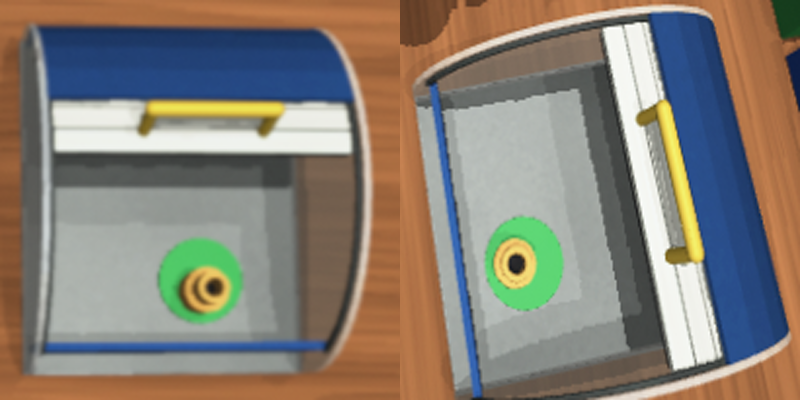

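The crops show the bushing standing on the pad at top crop (205,285), about 12 mm in front of the pad's centre. The door is unchanged, with the bar centre at top (430,133) / scene (430,302), so q ≈ 1.25 and the bar is at (0.678, −0.187, 0.254).

```bash
python3 -m crank '[{"dx":4,"dy":-2.8,"dz":-0.3,"wx":0,"wy":0,"wz":0},{"dx":8,"dy":-5.7,"dz":-0.3,"wx":0,"wy":0,"wz":0},{"dx":12.5,"dy":-8.9,"dz":-0.3,"wx":0,"wy":0,"wz":0},{"dx":17,"dy":-12.1,"dz":-0.3,"wx":0,"wy":0,"wz":0},{"dx":21.5,"dy":-15.3,"dz":-0.3,"wx":0,"wy":0,"wz":0},{"dx":26,"dy":-18.5,"dz":-0.3,"wx":0,"wy":0,"wz":0},{"dx":29,"dy":-20.8,"dz":-0.3,"wx":0,"wy":0,"wz":0},{"dx":30.8,"dy":-22.1,"dz":-0.3,"wx":0,"wy":0,"wz":0},{"dx":30.8,"dy":-22.1,"dz":-0.3,"wx":0,"wy":0,"wz":0},{"dx":30.8,"dy":-22.1,"dz":-0.3,"wx":0,"wy":0,"wz":0}]'
python3 go.py .678,-.187,.241,-88.7
```

```text
t: 18.7
eef_pos: [0.6776, -0.186, 0.3304]
ee_rot: [3.141, 0.0, -1.548]
force: [-0.2, 0.7, 0.4]
width: 0.0478
gripper_force: 0.0
t 18.7 [ 0.6776 -0.186   0.3304] [ 1.7998e+02  1.0000e-02 -8.8690e+01] F [-0.2  0.7  0.4] w 0.0478 g 0.0
.678,-.187,.241,-88.7 -> [ 0.1  -0.05  8.94] [0. 0. 0.]
```

```bash
python3 -m crank '[{"dx":0,"dy":0,"dz":1.5,"wx":0,"wy":0,"wz":0},{"dx":0,"dy":0,"dz":3.5,"wx":0,"wy":0,"wz":0},{"dx":0,"dy":0,"dz":5.5,"wx":0,"wy":0,"wz":0},{"dx":0,"dy":0,"dz":7,"wx":0,"wy":0,"wz":0},{"dx":0,"dy":0,"dz":8.2,"wx":0,"wy":0,"wz":0},{"dx":0,"dy":0,"dz":8.9,"wx":0,"wy":0,"wz":0},{"dx":0,"dy":0,"dz":8.9,"wx":0,"wy":0,"wz":0},{"dx":0,"dy":0,"dz":8.9,"wx":0,"wy":0,"wz":0},{"dx":0,"dy":0,"dz":8.9,"wx":0,"wy":0,"wz":0},{"dx":0,"dy":0,"dz":8.9,"wx":0,"wy":0,"wz":0}]' && python3 -m crank '[{"dx":0,"dy":0,"dz":0,"wx":0,"wy":0,"wz":0},{"dx":0,"dy":0,"dz":0,"wx":0,"wy":0,"wz":0},{"dx":0,"dy":0,"dz":0,"wx":0,"wy":0,"wz":0},{"dx":0,"dy":0,"dz":0,"wx":0,"wy":0,"wz":0},{"dx":0,"dy":0,"dz":0,"wx":0,"wy":0,"wz":0},{"dx":0,"dy":0,"dz":0,"wx":0,"wy":0,"wz":0},{"dx":0,"dy":0,"dz":0,"wx":0,"wy":0,"wz":0},{"dx":0,"dy":0,"dz":0,"wx":0,"wy":0,"wz":0},{"dx":0,"dy":0,"dz":0,"wx":0,"wy":0,"wz":0},{"dx":0,"dy":0,"dz":0,"wx":0,"wy":0,"wz":0}]' 0.6 20
cat > arc.py <<'E'
import numpy as np
from h import arm
p=arm.get_state()["eef_pos"]; print(p.round(4))
ax=.6287; t0=np.arccos((ax-p[0])/.21); print("q0",t0-.559)
qs=np.linspace(t0-.559,-.01,21)
for i,q in enumerate(qs):
    t=.559+q; print(i,round(q,3),"dy",round((-(ax-.21*np.cos(t))+p[0])*100,2),"dz",round((.21*np.sin(t0)-.21*np.sin(t))*100,2))
E
python3 arc.py
```

```text
t: 19.95
eef_pos: [0.678, -0.186, 0.2419]
ee_rot: [-3.141, -0.0, -1.548]
force: [-0.5, 0.1, -0.2]
width: 0.048
gripper_force: 0.0
t: 21.2
eef_pos: [0.6778, -0.186, 0.2415]
ee_rot: [3.141, 0.0, -1.547]
force: [-0.1, -0.3, -0.3]
width: 0.0131
gripper_force: 20.0
[ 0.6778 -0.186   0.2415]
q0 1.2478315114584166
0 1.248 dy 0.0 dz 0.0
1 1.185 dy 1.29 dz -0.27
2 1.122 dy 2.6 dz -0.45
3 1.059 dy 3.92 dz -0.56
4 0.996 dy 5.24 dz -0.58
5 0.933 dy 6.56 dz -0.52
6 0.87 dy 7.87 dz -0.37
7 0.808 dy 9.17 dz -0.15
8 0.745 dy 10.45 dz 0.16
9 0.682 dy 11.72 dz 0.55
10 0.619 dy 12.95 dz 1.02
11 0.556 dy 14.15 dz 1.56
12 0.493 dy 15.32 dz 2.18
13 0.43 dy 16.45 dz 2.87
14 0.367 dy 17.53 dz 3.63
15 0.304 dy 18.56 dz 4.46
16 0.242 dy 19.53 dz 5.34
17 0.179 dy 20.45 dz 6.29
18 0.116 dy 21.31 dz 7.3
19 0.053 dy 22.1 dz 8.35
20 -0.01 dy 22.82 dz 9.46
```

The bar is gripped (13 mm). Follow the arc, first half.

```bash
python3 -m crank '[{"dx":0,"dy":1.3,"dz":-0.27,"wx":0,"wy":0,"wz":0},{"dx":0,"dy":2.6,"dz":-0.45,"wx":0,"wy":0,"wz":0},{"dx":0,"dy":3.9,"dz":-0.55,"wx":0,"wy":0,"wz":0},{"dx":0,"dy":5.25,"dz":-0.58,"wx":0,"wy":0,"wz":0},{"dx":0,"dy":6.55,"dz":-0.52,"wx":0,"wy":0,"wz":0},{"dx":0,"dy":7.85,"dz":-0.37,"wx":0,"wy":0,"wz":0},{"dx":0,"dy":9.15,"dz":-0.15,"wx":0,"wy":0,"wz":0},{"dx":0,"dy":10.45,"dz":0.16,"wx":0,"wy":0,"wz":0},{"dx":0,"dy":11.7,"dz":0.55,"wx":0,"wy":0,"wz":0},{"dx":0,"dy":12.95,"dz":1.02,"wx":0,"wy":0,"wz":0}]'; python3 arc.py
```

```text
t: 22.45
eef_pos: [0.5473, -0.1889, 0.2307]
ee_rot: [3.141, 0.0, -1.548]
force: [2.4, 1.3, 2.6]
width: 0.013
gripper_force: 20.0
[ 0.5473 -0.1889  0.2307]
q0 0.6136920142254739
0 0.614 dy 0.0 dz 0.0
1 0.583 dy 0.6 dz 0.26
2 0.551 dy 1.19 dz 0.55
3 0.52 dy 1.77 dz 0.85
4 0.489 dy 2.35 dz 1.16
5 0.458 dy 2.91 dz 1.5
6 0.427 dy 3.46 dz 1.85
7 0.395 dy 4.0 dz 2.22
8 0.364 dy 4.53 dz 2.61
9 0.333 dy 5.04 dz 3.01
10 0.302 dy 5.55 dz 3.43
11 0.271 dy 6.04 dz 3.87
12 0.239 dy 6.51 dz 4.32
13 0.208 dy 6.97 dz 4.78
14 0.177 dy 7.42 dz 5.26
15 0.146 dy 7.85 dz 5.75
16 0.115 dy 8.27 dz 6.26
17 0.084 dy 8.67 dz 6.77
18 0.052 dy 9.06 dz 7.3
19 0.021 dy 9.42 dz 7.85
20 -0.01 dy 9.77 dz 8.4
```

```bash
python3 -m crank '[{"dx":0,"dy":1.2,"dz":0.55,"wx":0,"wy":0,"wz":0},{"dx":0,"dy":2.35,"dz":1.16,"wx":0,"wy":0,"wz":0},{"dx":0,"dy":3.46,"dz":1.85,"wx":0,"wy":0,"wz":0},{"dx":0,"dy":4.53,"dz":2.61,"wx":0,"wy":0,"wz":0},{"dx":0,"dy":5.55,"dz":3.43,"wx":0,"wy":0,"wz":0},{"dx":0,"dy":6.51,"dz":4.32,"wx":0,"wy":0,"wz":0},{"dx":0,"dy":7.42,"dz":5.26,"wx":0,"wy":0,"wz":0},{"dx":0,"dy":8.27,"dz":6.26,"wx":0,"wy":0,"wz":0},{"dx":0,"dy":8.27,"dz":6.26,"wx":0,"wy":0,"wz":0},{"dx":0,"dy":8.27,"dz":6.26,"wx":0,"wy":0,"wz":0}]'; python3 arc.py|awk 'NR<4||NR%4==0||NR>21'
```

```text
t: 23.7
eef_pos: [0.4648, -0.1909, 0.168]
ee_rot: [3.139, 0.0, -1.548]
force: [1.8, 1.5, -5.0]
width: 0.0132
gripper_force: 20.0
[ 0.4648 -0.1909  0.168 ]
q0 0.11654548476393034
0 0.117 dy 0.0 dz 0.0
1 0.11 dy 0.08 dz 0.1
5 0.085 dy 0.41 dz 0.52
9 0.06 dy 0.72 dz 0.95
13 0.034 dy 1.02 dz 1.39
17 0.009 dy 1.32 dz 1.84
19 -0.004 dy 1.46 dz 2.06
20 -0.01 dy 1.53 dz 2.17
```

```bash
python3 -m crank '[{"dx":0,"dy":0.2,"dz":0.25,"wx":0,"wy":0,"wz":0},{"dx":0,"dy":0.4,"dz":0.5,"wx":0,"wy":0,"wz":0},{"dx":0,"dy":0.7,"dz":0.95,"wx":0,"wy":0,"wz":0},{"dx":0,"dy":1,"dz":1.4,"wx":0,"wy":0,"wz":0},{"dx":0,"dy":1.2,"dz":1.7,"wx":0,"wy":0,"wz":0},{"dx":0,"dy":1.4,"dz":1.95,"wx":0,"wy":0,"wz":0},{"dx":0,"dy":1.5,"dz":2.15,"wx":0,"wy":0,"wz":0},{"dx":0,"dy":1.5,"dz":2.15,"wx":0,"wy":0,"wz":0},{"dx":0,"dy":1.5,"dz":2.15,"wx":0,"wy":0,"wz":0},{"dx":0,"dy":1.5,"dz":2.15,"wx":0,"wy":0,"wz":0}]'; python3 arc.py|head -2
```

```text
t: 24.95
eef_pos: [0.4507, -0.1913, 0.1471]
ee_rot: [3.141, 0.0, -1.548]
force: [0.6, 3.8, 1.3]
width: 0.0129
gripper_force: 20.0
[ 0.4507 -0.1913  0.1471]
q0 9.235221809000826e-05
```

```bash
python3 -m crank '[{"dx":0,"dy":0.05,"dz":0.1,"wx":0,"wy":0,"wz":0},{"dx":0,"dy":0.1,"dz":0.2,"wx":0,"wy":0,"wz":0},{"dx":0,"dy":0.15,"dz":0.3,"wx":0,"wy":0,"wz":0},{"dx":0,"dy":0.15,"dz":0.3,"wx":0,"wy":0,"wz":0},{"dx":0,"dy":0.15,"dz":0.3,"wx":0,"wy":0,"wz":0},{"dx":0,"dy":0.15,"dz":0.3,"wx":0,"wy":0,"wz":0},{"dx":0,"dy":0.15,"dz":0.3,"wx":0,"wy":0,"wz":0},{"dx":0,"dy":0.15,"dz":0.3,"wx":0,"wy":0,"wz":0},{"dx":0,"dy":0.15,"dz":0.3,"wx":0,"wy":0,"wz":0},{"dx":0,"dy":0.15,"dz":0.3,"wx":0,"wy":0,"wz":0}]'; python3 arc.py|head -2
```

```text
t: 26.2
eef_pos: [0.4507, -0.1914, 0.1468]
ee_rot: [-3.138, -0.001, -1.546]
force: [-3.2, 9.5, 20.9]
width: 0.0133
gripper_force: 20.0
[ 0.4507 -0.1914  0.1468]
q0 0.00040025561241419094
```

The hard stop is reached: 21 N upward and no further motion. Release and lift straight up, then move away for a look.

```bash
python3 -m crank '[{"dx":0,"dy":0,"dz":0,"wx":0,"wy":0,"wz":0},{"dx":0,"dy":0,"dz":0,"wx":0,"wy":0,"wz":0},{"dx":0,"dy":0,"dz":0,"wx":0,"wy":0,"wz":0},{"dx":0,"dy":0,"dz":0,"wx":0,"wy":0,"wz":0},{"dx":0,"dy":0,"dz":-0.2,"wx":0,"wy":0,"wz":0},{"dx":0,"dy":0,"dz":-0.3,"wx":0,"wy":0,"wz":0},{"dx":0,"dy":0,"dz":-0.3,"wx":0,"wy":0,"wz":0},{"dx":0,"dy":0,"dz":-0.3,"wx":0,"wy":0,"wz":0},{"dx":0,"dy":0,"dz":-0.3,"wx":0,"wy":0,"wz":0},{"dx":0,"dy":0,"dz":-0.3,"wx":0,"wy":0,"wz":0}]' 4.0
python3 -m crank '[{"dx":0,"dy":0,"dz":-1,"wx":0,"wy":0,"wz":0},{"dx":0,"dy":0,"dz":-3,"wx":0,"wy":0,"wz":0},{"dx":0,"dy":0,"dz":-6,"wx":0,"wy":0,"wz":0},{"dx":0,"dy":0,"dz":-10,"wx":0,"wy":0,"wz":0},{"dx":0,"dy":0,"dz":-14,"wx":0,"wy":0,"wz":0},{"dx":-4,"dy":0,"dz":-17,"wx":0,"wy":0,"wz":0},{"dx":-9,"dy":0,"dz":-18,"wx":0,"wy":0,"wz":0},{"dx":-14,"dy":0,"dz":-18,"wx":0,"wy":0,"wz":0},{"dx":-19,"dy":0,"dz":-18,"wx":0,"wy":0,"wz":0},{"dx":-24,"dy":0,"dz":-18,"wx":0,"wy":0,"wz":0}]'
python3 -m crank '[{"dx":-4,"dy":0,"dz":0,"wx":0,"wy":0,"wz":0},{"dx":-7,"dy":0,"dz":0,"wx":0,"wy":0,"wz":0},{"dx":-8,"dy":0,"dz":0,"wx":0,"wy":0,"wz":0},{"dx":-8,"dy":0,"dz":0,"wx":0,"wy":0,"wz":0},{"dx":-8,"dy":0,"dz":0,"wx":0,"wy":0,"wz":0},{"dx":-8,"dy":0,"dz":0,"wx":0,"wy":0,"wz":0},{"dx":-8,"dy":0,"dz":0,"wx":0,"wy":0,"wz":0},{"dx":-8,"dy":0,"dz":0,"wx":0,"wy":0,"wz":0},{"dx":-8,"dy":0,"dz":0,"wx":0,"wy":0,"wz":0},{"dx":-8,"dy":0,"dz":0,"wx":0,"wy":0,"wz":0}]'
python3 - <<'E'
from h import *
o=[]
for n in("top","scene"):
    f=arm.grab_frame(n)[:,:,::-1]; cv2.imwrite(f"pics/{n}4.png",f); o.append(cv2.resize(f,(400,250),interpolation=3))
    print(n,[np.round(d["centre"],3) for d in arm.mark_of(n,"tambour_grip")])
cv2.imwrite("pics/c7.png",np.hstack(o))
E
```

```text
t: 27.45
eef_pos: [0.4492, -0.1913, 0.1472]
ee_rot: [3.141, -0.0, -1.547]
force: [0.6, -0.4, -0.9]
width: 0.0401
gripper_force: 0.0
t: 28.7
eef_pos: [0.4432, 0.0501, 0.3283]
ee_rot: [-3.14, 0.001, -1.547]
force: [0.2, 0.1, 0.3]
width: 0.0397
gripper_force: 0.0
t: 29.95
eef_pos: [0.4418, 0.1286, 0.3273]
ee_rot: [-3.142, 0.0, -1.547]
force: [0.4, 0.3, -0.2]
width: 0.0399
gripper_force: 0.0
top [array([ 0.452, -0.191,  0.162])]
scene [array([ 0.449, -0.191,  0.16 ])]
```

View pics/c7.png

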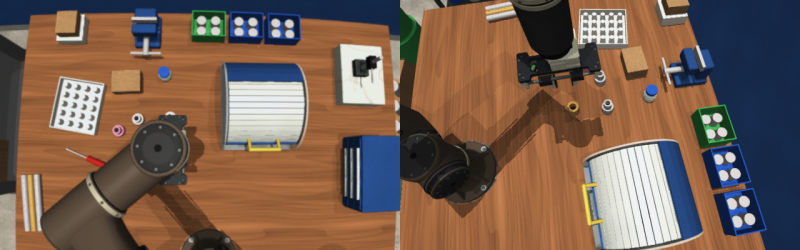

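The view shows the door fully shut, with the bar at top half-scale (264,145) and at z ≈ 0.161, which matches q ≈ 0. The arm is clear of everything.

```bash
python3 -c "
from station import arm
print(arm.job_done())"
```

```text
the job is handed in; nothing more can be done
None
```

The brass bushing stands on the green pad about 12 mm from its centre, last seen before the door was shut; the tambour door is at its shut stop, the gripper is clear, and I handed the job in at about 30 s (no verdict was returned).

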